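Hang the chair-splat pattern on its drop-latch stud

TASK

Take the plywood splat pattern out of the kerfed block and hang it by its eye on the empty middle stud of the pattern rack, pushing it gently home along the stud so that its eye lifts the drop latch and the latch falls behind it. Before you let go, pull it back lightly but steadily against the fallen latch to be sure that it holds, then leave it hanging there at rest. Do not force anything on the rack, and leave the hammer and the steel bottle where they are.

Things in the scene. Friction and masses are not known exactly. Their poses are not given: they have to be found in the camera images.
- pattern: flat vase-shaped plywood pattern, 178 mm tall, 9 mm thick, 0.16-0.26 kg, symmetric. Origin: middle of its foot's lower edge; z up along it, x across the thickness, y across the width. Foot 52 mm wide, belly 72 mm at z = 95 mm, head 58-60 mm wide at z = 126-170 mm. It starts with the lowest 26 mm in the kerf, leaning up to 4 degrees; take it from above by the top 28 mm, across the thickness
- eye (a point): centre of the pattern's round hanging eye: a hole of 21 mm diameter straight through the 9 mm thickness, 126 mm above its foot and 52 mm below its top edge; axes as the pattern's
- kerf_block: dark wooden block fixed to the bench, 70 mm (x) by 130 mm (y) by 38 mm high, with one kerf along y through its middle, 10.5 mm wide, floor 12 mm above the bench. Origin: centre of its underside, z up
- rack: wooden pattern rack fixed to the bench, 400 mm wide (y), feet 170 mm deep (x). Origin: centre of its underside, z up; front faces -x. Rail 28 mm thick (x = -14 to +14 mm), its top at z = 197 mm; only the fixed patterns' heads stand higher, to 225 mm. Three level steel studs point along -x at y = -105, 0, 105 mm: the outer two carry latched patterns up to 68 mm wide, fixed; the middle one is empty
- stud_root (a point): point in the rail's front face on the middle stud's axis, 185 mm above the bench; axes as the rack's: the stud points along -x. It is screwed in by hand: the front of its 25 mm collar, the stop, lies 9 to 19 mm before this point, not known, to be felt. Outward from the collar: 16 mm thick up to 37 mm (latch pivot at 33 mm), then a cone to the 7 mm wide nose at 48 mm
- keeper (a joint): drop latch of the middle stud, rad. 0: hangs down, tip 24 mm below the stud's axis; cannot swing outward. Grows to 1.45 as the tip swings toward the rail and up. The eye, pushed in, lifts it easily (under 2 N) to about 1.2; it falls to 0 only in the last 2 mm before the pattern meets the collar: press home. Pulled back, the pattern runs free about 22 mm, then the hanging latch stops it
- steel_bottle: steel drink bottle, 80 mm wide, 222 mm high, standing on the bench; origin under its foot. Leave it where it stands
- hammer: cross-pein hammer, 293 mm long, 27 mm high, lying on the bench in front of the rack; origin under its middle. Leave it where it lies
There are look-alikes about, which are no part of the job. Leave any black or green look-alike of the pattern alone.

How it is judged:
On the way, in this order (a step that is already met when the one before it is completed fails the run):
1. the pattern's eye, on the stud, has lifted the drop latch (value of joint keeper above 0.6 rad and x of eye in the frame of stud_root above -0.065 m and y of eye in the frame of stud_root between -0.008 and 0.008 m and z of eye in the frame of stud_root between -0.008 and 0.008 m), for 0.05 s.
2. the latch has fallen behind the eye (value of joint keeper below 0.15 rad and x of eye in the frame of stud_root above -0.047 m), for 0.1 s.
3. the latched pattern is pulled back against the fallen latch, steadily (over 2 N for 0.3 s) (all of step 2 and contact force between pattern and keeper above 2 N), for 0.3 s.
At the end, for the whole second after the job is handed in: the pattern hangs by its eye on the middle stud (eye within 8 mm of the axis sideways, 8 mm below to 4 mm above it), between collar and latch (eye under 47 mm from the rail's face), upright within 0.2 rad, at rest (under 0.05 m/s), the drop latch down (under 0.15 rad) (all of step 2 and y of eye in the frame of stud_root between -0.008 and 0.008 m and z of eye in the frame of stud_root between -0.008 and 0.004 m and angle between pattern's own z axis and vertical below 0.2 rad and linear speed of pattern below 0.05 m/s); the robot touches nothing.
It fails at once if the pattern is pressed against the rack, its studs or the latch with more than 25 N (contact force between pattern and rack above 25 N).
It fails at once if the fingers or the arm push the rack with more than 10 N (contact force between any of the fingers, the arm and rack above 10 N).
It fails at once if the bottle is moved by more than 30 mm (distance of steel_bottle from where it was at the start of the episode above 0.03 m).
It fails at once if the hammer is moved by more than 30 mm (distance of hammer from where it was at the start of the episode above 0.03 m).
It also fails if it takes over 54 s, if anything falls off the work surface, if the arm or the gripper's body presses on something with over 40 N, if the wrist force passes 120 N, or if a joint passes its speed limit or range.

ROBOT

A 6-joint arm with a two-finger parallel gripper is mounted at the origin on a cart in front of the work surface, level with it; the furniture and walls round the work are solid. World frame = base frame: x ahead of the robot, y to its left, z up, the work surface at z = 0. Lengths are in m, angles in rad, forces in N, time in s.
With the tool pointing down it reaches from about 0.35 to 0.975 m from the base axis. Payload 4.9 kg.
Tool frame: the origin (TCP) lies at the very end of the fingers, on their centre line; the grasp point (between the pads) lies 19 mm behind it (pinch_z is the distance from the TCP to the grasp point, in m); z points along the fingers, y is the line along which they close (so a half turn about z gives the same grasp; the last joint's range is limited). The gripper opens to 85 mm and grips with 20 to 120 N. Pads are 22 mm wide; open, the fingers measure 114 mm over their backs; the gripper's body (76 mm by 85 mm) begins 54 mm behind the grasp point. The pads swing forward as they close: fully open they stand 13 mm farther back than shut.
Start: joints at [-1.254, 0.053, 1.613, -0, 1.476, -0.119], TCP at [0.264, -0.567, 0.209] pointing down, gripper open.
Joint ranges: [-3.01, 3.01], [-1.01, 2.22], [0.06, 2.58], [-1.02, 4.17], [0.09, 2.62], [-3.14, 3.14]. Speed limits (rad/s): [2.57, 2.57, 3.14, 3.14, 3.14, 3.14].

INTERFACE

Orientations are given as a unit quaternion [w, x, y, z].
In Python, from plant import * gives the robot as it stands. The module is installed in compiled form; this text tells all that it offers.
- The arm moves only by the tool play_rows, never from a script. Its arguments are lists of equal length, an entry for each row: "linear": the shift along the world's x, y, z in m, a list of three; "turn": the turn about the world's z in degrees. A call has 1 to 8 rows; each row shifts and turns the commanded pose from where the row before left it; what a row does not reach is not made up. A row lasts 1/8 s, in which the tool goes at most 62.5 mm and 10.7 degrees, less where a joint would pass 70% of its speed; a pose out of reach is approached as far as the arm can. A call is refused whole if a number of a shift passes 0.0625 or a number of a turn 10.7, either way. A call with a gripper value outside its range is refused whole. "hand" is the finger opening in m, from 0 to 0.0854, set as the call begins (left out, the last holds). The fingers move at their own pace and stop on an object; the grip force is fixed at half the most. Time passes only in rows, so rows that do not move let the fingers close. It gives the time, the measured TCP pose, the force, the opening and the grip force at its end, in the units of the state.
- state(): the state, without advancing time (a new reading comes with each control period).
- grab_frame(name): name is "side" or "top"; returns the picture (420x560x3 uint8, red, green, blue); there is no depth.
- camera_info(name): a dict with "camera_matrix" (3x3 intrinsics, pixels), "origin" and "attitude" of the camera in the world. Camera axes: x right, y down, z forward; pixel columns grow to the right and rows downward; lengths in m; the calibration is good to about 2 mm. A picture is of the moment at which its call begins. camera_info takes no time and is no camera call.
- job_done(): hands the job in; it is judged then, once.
Trained networks look in the newest picture that a camera, given by its name, has taken for a name from the list of things; names that differ only in an ending like _2 or _b are one class to them, and where a whole thing is asked for, a point or a joint stands for the part that bears it (a point fixed in the world has none). Each returns a list of dicts, best first, with "p" (0 to 1); they miss things now and then, are a little off and sometimes report something else, mostly with a low value. They report only what shows in the picture. A call takes as long as a camera call. They do not tell look-alikes from the thing itself.
- trace(camera, thing): "region" (420x560 bool, what is visible of it) and "location" ([column, row] in pixels, amid what is visible of it).
The state is a dict: "time": time; "joint_pos": joint angles; "joint_vel": joint speeds; "joint_efforts": joint torques, N m; "tool_pos": TCP position; "tool_rot": TCP orientation; "contact_force": force on the tool from outside, world axes, zero at the start; "ft_torque": the same for the moment, N m; "gripper_width": opening from 0.0 (shut) to 1.0 (fully open); "grasp_force": force on a finger pad.
Only numpy, scipy, OpenCV 4.12 (cv2) and the standard library are available. Lean on these libraries where they do the work, as an engineer would, in place of code of your own. Each camera call takes 0.05 s, during which the arm holds its last target. There are 200 camera calls.

## Working session

There is one attempt and no reset: what is moved stays moved. The work goes in short steps, Python scripts to look and compute and a tool call to move; the robot and the scene stay as the last step left them, time stands still between calls to the robot, and variables do not carry over. Pictures are saved under pics/ and viewed, at most 10 in all, crops included, and the job is handed in when it is done.

Besides the shell and the picture viewer there is one more tool, called after ">>>" as name(argument=value, ...), one argument or row to a line, values as JSON. play_rows: Moves the arm, as the interface text tells. Its arguments: {"type":"object","properties":{"linear":{"type":"array","items":{"type":"array","items":{"type":"number"}}},"turn":{"type":"array","items":{"type":"number"}},"hand":{"type":"number"}},"required":["linear","turn"]}

```bash
mkdir -p pics; cat > h.py <<'E'
from plant import *
import numpy as np, cv2
from scipy.spatial.transform import Rotation as R
def cam(n):
    c=camera_info(n); K=np.array(c["camera_matrix"]); a=np.array(c["attitude"])
    Rm=a if a.shape==(3,3) else R.from_quat(a,scalar_first=True).as_matrix()
    return K,np.array(c["origin"]),Rm
def pix(n,P):
    K,o,Rm=cam(n); p=(np.atleast_2d(P)-o)@Rm@K.T; return p[:,:2]/p[:,2:]
def ray(n,uv):
    K,o,Rm=cam(n); d=Rm@np.linalg.inv(K)@[uv[0],uv[1],1]; return o,d/np.linalg.norm(d)
def onz(n,uv,z):
    o,d=ray(n,uv); return o+d*(z-o[2])/d[2]
def tri(u1,u2,a="side",b="top"):
    o,d=ray(a,u1);p,e=ray(b,u2); s=np.linalg.lstsq(np.c_[d,-e],p-o,rcond=None)[0]
    A=o+s[0]*d;B=p+s[1]*e; return (A+B)/2,np.linalg.norm(A-B)
E
python3 - <<'E'
from h import *
for n in("side","top"):
    im=grab_frame(n); cv2.imwrite(f"pics/{n}0.png",im[:,:,::-1]); np.save(f"{n}0.npy",im)
    print(n,cam(n))
    for t in("pattern","kerf_block","rack","steel_bottle","hammer","keeper"):
        for r in trace(n,t)[:4]:
            ys,xs=np.nonzero(r["region"]); print(n,t,round(r["p"],2),np.round(r["location"]),xs.min(),xs.max(),ys.min(),ys.max())
print(state())
E
```

```text
side (array([[412.57858427,   0.        , 275.49906321],
       [  0.        , 412.57858427, 214.12325759],
       [  0.        ,   0.        ,   1.        ]]), array([0.23039984, 1.0723193 , 0.59681978]), array([[-0.92066435, -0.19559843,  0.33781415],
       [-0.39012395,  0.43127034, -0.81351657],
       [ 0.01343334, -0.88076509, -0.47336286]]))
side pattern 0.95 [300. 227.] 293 313 199 267
side pattern 0.64 [243. 224.] 233 253 194 265
side pattern 0.57 [230. 326.] 221 238 281 378
side kerf_block 0.87 [306. 265.] 278 330 242 286
side rack 0.77 [276. 179.] 226 318 133 249
side steel_bottle 0.82 [209. 249.] 188 228 194 294
side hammer 0.96 [360. 220.] 314 406 199 235
top (array([[421.39249909,   0.        , 275.33708461],
       [  0.        , 421.39249909, 209.99795271],
       [  0.        ,   0.        ,   1.        ]]), array([0.35993706, 0.3055883 , 1.09549118]), array([[ 0.02612843, -0.9801249 ,  0.19665322],
       [-0.99961967, -0.02735293, -0.00351273],
       [ 0.00882196, -0.19648665, -0.98046681]]))
top pattern 0.68 [274. 179.] 259 288 168 193
top pattern 0.66 [142. 231
[... 398 characters left out ...]
'joint_pos': array([-1.25399212e+00,  5.26612267e-02,  1.61287795e+00,  1.10834617e-05,
        1.47597594e+00, -1.18989376e-01]), 'joint_vel': array([-0.00058537, -0.00053273,  0.00079987,  0.00046793, -0.00012367,
       -0.00034237]), 'joint_efforts': array([ 1.85527888e-04, -3.93550980e+01, -3.70365286e+01, -2.09508080e-06,
        3.81844338e-04, -2.18927187e-05]), 'tool_pos': array([ 0.26384057, -0.56657995,  0.20884082]), 'tool_rot': array([3.80318566e-05, 9.76354386e-01, 2.16176112e-01, 9.31789955e-06]), 'contact_force': array([-0.28299981, -0.06588716,  0.16457218]), 'ft_torque': array([ 0.02161215, -0.04388223, -0.06765488]), 'grasp_force': 0.0, 'gripper_width': 0.9974413549988237}
```

```bash
python3 - <<'E'
import cv2
a=cv2.imread("pics/side0.png")[110:400,180:430];b=cv2.imread("pics/top0.png")[120:345,110:500]
cv2.imwrite("pics/s1.png",cv2.resize(a,None,fx=2.06,fy=2.06,interpolation=2));cv2.imwrite("pics/t1.png",cv2.resize(b,None,fx=2,fy=2,interpolation=2))
E
```

```text
(no output)
```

View pics/s1.png

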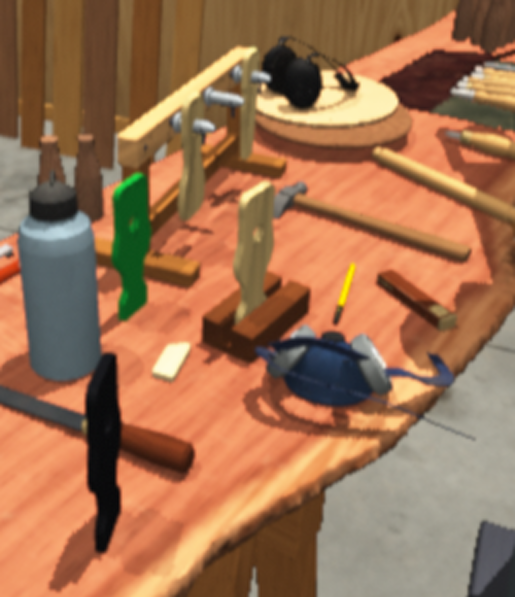

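View pics/t1.png

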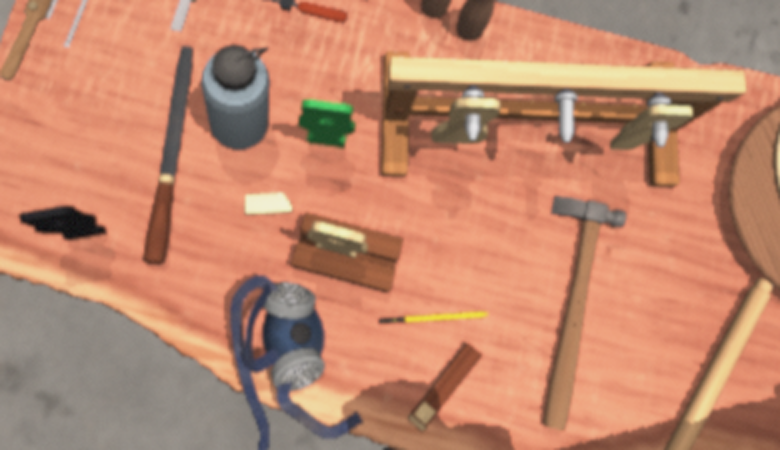

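The side view shows the plain plywood pattern upright in the dark block, its top edge at about px (296–312, 200). The green and black look-alikes stand apart from it. In the top view the pattern head is at about px (268–293, 236). The rail's front top edge runs from about (305, 161) to (482, 167), and the empty middle stud from (393, 167) to (393, 189).

```bash
python3 - <<'E'
from h import *
for nm,uv in dict(fl=(305,161.5),fr=(482,167.5),bl=(306.5,148.5),br=(482,156)).items(): print(nm,np.round(onz("top",uv,.197),4))
for nm,uv in dict(root=(393.5,167),nose=(393.5,190)).items(): print(nm,np.round(onz("top",uv,.185),4))
for nm,uv in dict(pl=(268,232),pr=(292.5,240)).items(): print(nm,np.round(onz("top",uv,.19),4))
k=trace("top","kerf_block")[0]["region"].astype(np.uint8)
c=cv2.boxPoints(cv2.minAreaRect(cv2.findNonZero(k))); print([np.round(onz("top",p,.038),4) for p in c])
# big crops
def crop(n,x0,x1,y0,y1,f):
    return cv2.resize(np.load(n+"0.npy")[y0:y1,x0:x1,::-1],None,fx=f,fy=f,interpolation=cv2.INTER_CUBIC)
a=crop("top",250,320,220,270,8);b=crop("side",270,335,190,290,6)
H=np.zeros((600,560,3),np.uint8)
cv2.imwrite("pics/c1.png",a)
W=np.zeros((600,790,3),np.uint8);W[:600,:390]=b
d=crop("side",225,325,125,220,4);W[:380,390:790]=d
cv2.imwrite("pics/c2.png",W)
E
```

```text
fl [0.6521 0.2392 0.197 ]
fr [ 0.6496 -0.1557  0.197 ]
bl [0.6827 0.2362 0.197 ]
br [ 0.6765 -0.1576  0.197 ]
root [0.6489 0.0385 0.185 ]
nose [0.5954 0.04   0.185 ]
pl [0.4925 0.317  0.19  ]
pr [0.4765 0.2635 0.19  ]
[array([0.4619, 0.3512, 0.038 ]), array([0.5343, 0.3349, 0.038 ]), array([0.5039, 0.2068, 0.038 ]), array([0.4323, 0.2247, 0.038 ])]
```

View pics/c1.png

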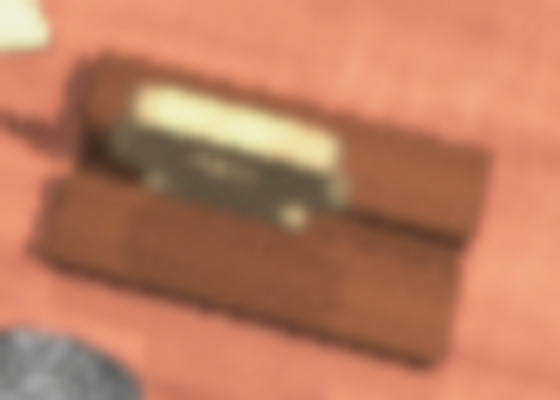

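View pics/c2.png

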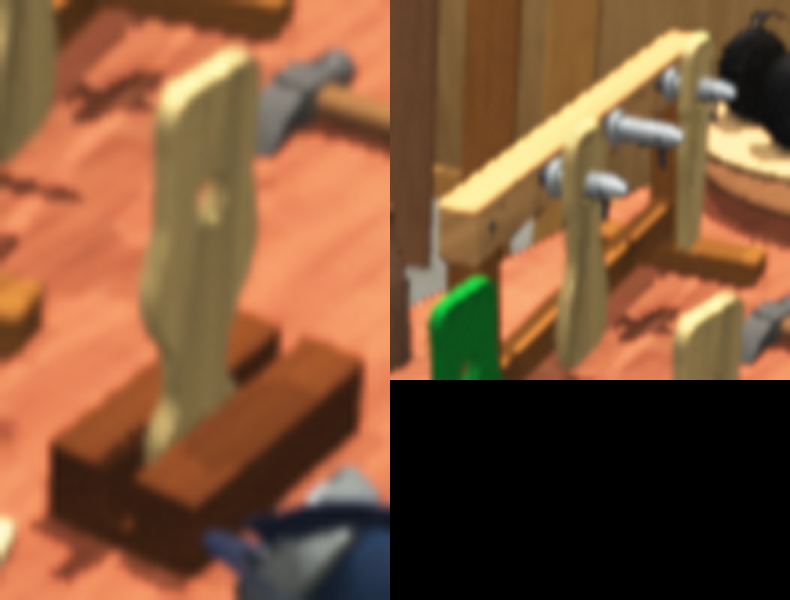

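```bash
python3 - <<'E'
from h import *
f=lambda x,y:(x/8+250,y/8+220)
g=lambda x,y:(x/6+270,y/6+190)
for uv in (f(137,88),f(340,131),f(133,122),f(338,168),f(237,128)): print(np.round(onz("top",uv,.19),4))
print("top centre tri",tri(g(208,75),f(237,128)))
n=np.array([np.cos(-.26),np.sin(-.26),0])
# eye on the vertical plane through the top centre
c=tri(g(208,75),f(237,128))[0]
o,d=ray("side",g(210,204)); s=((c-n*0.0045-o)@n)/(d@n); print("eye front", o+s*d)
for uv in ((100,55),(490,155),(435,365),(35,265)): print("block",np.round(onz("top",f(*uv),.038),4))
print(pix("top",c),pix("side",c))
E
```

```text
[0.4946 0.3189 0.19  ]
[0.4844 0.2637 0.19  ]
[0.4853 0.3197 0.19  ]
[0.4743 0.264  0.19  ]
[0.4844 0.2916 0.19  ]
top centre tri (array([0.48489677, 0.2915461 , 0.18723822]), np.float64(0.00020645945601905288))
eye front [0.48081869 0.29372044 0.13449984]
block [0.5275 0.3332 0.038 ]
block [0.4989 0.2091 0.038 ]
block [0.4326 0.2257 0.038 ]
block [0.4603 0.3515 0.038 ]
[[279.61452763 235.95353884]] [[304.71243383 202.50898335]]
```

>>> play_rows(
  linear=[
    [0.01, 0.05, 0.02],
    [0.02, 0.06, 0.02],
    [0.02, 0.06, 0.02],
    [0.02, 0.06, 0.02],
    [0.02, 0.06, 0.01],
    [0.02, 0.06, 0],
    [0.02, 0.06, 0],
    [0.02, 0.06, 0],
  ],
  turn=[6, 6, 6, 6, 6, 6, 6, 6],
  hand=0.0854,
)

```text
time: 1.75
tool_pos: [0.4094, -0.1086, 0.2955]
tool_rot: [0.001, 0.803, 0.596, 0.0]
contact_force: [1.7, -0.2, 0.2]
gripper_width: 0.999
grasp_force: 0.0
```

>>> play_rows(
  linear=[
    [0.01, 0.055, 0],
    [0.01, 0.055, 0],
    [0.01, 0.055, 0],
    [0.01, 0.055, 0],
    [0.01, 0.055, 0],
    [0.01, 0.055, 0],
    [0.01, 0.05, 0],
    [0.005, 0.02, 0],
  ],
  turn=[1, 1, 1, 1.5, 0, 0, 0, 0],
)

```text
time: 2.75
tool_pos: [0.484, 0.2917, 0.2948]
tool_rot: [-0.0, 0.779, 0.627, -0.0]
contact_force: [-0.2, 0.2, 0.7]
gripper_width: 1.0
grasp_force: 0.0
```

>>> play_rows(
  linear=[
    [0, 0, -0.03],
    [0, 0, -0.03],
    [0, 0, -0.03],
    [0, 0, -0.02],
    [0, 0, -0.015],
    [0, 0, -0.006],
    [0, 0, 0],
    [0, 0, 0],
  ],
  turn=[0, 0, 0, 0, 0, 0, 0, 0],
)

```text
time: 3.75
tool_pos: [0.4848, 0.2898, 0.1653]
tool_rot: [0.0, 0.78, 0.626, 0.001]
contact_force: [-0.7, -0.4, 0.5]
gripper_width: 0.999
grasp_force: 0.0
```

>>> play_rows(
  linear=[
    [0, 0, 0],
    [0, 0, 0],
    [0, 0, 0],
    [0, 0, 0],
    [0, 0, 0],
    [0, 0, 0],
  ],
  turn=[0, 0, 0, 0, 0, 0],
  hand=0.0,
)

```text
time: 4.5
tool_pos: [0.4843, 0.2895, 0.1643]
tool_rot: [0.0, 0.78, 0.626, 0.0]
contact_force: [0.3, 0.0, 1.3]
gripper_width: 0.071
grasp_force: 58.7
```

>>> play_rows(
  linear=[
    [0, 0, 0.005],
    [0, 0, 0.008],
    [0, 0, 0.01],
    [0, 0, 0.012],
    [0, 0, 0.012],
    [0, 0, 0.013],
    [0, 0, 0],
    [0, 0, 0],
  ],
  turn=[0, 0, 0, 0, 0, 0, 0, 0],
)

```text
time: 5.5
tool_pos: [0.484, 0.2894, 0.2238]
tool_rot: [-0.0, 0.78, 0.626, -0.0]
contact_force: [0.6, -0.2, -3.1]
gripper_width: 0.069
grasp_force: 58.6
```

>>> play_rows(
  linear=[
    [0.0, -0.02, 0],
    [0.0, -0.035, 0],
    [0.01, -0.04, 0],
    [0.01, -0.045, -0.002],
    [0.015, -0.045, -0.003],
    [0.015, -0.04, -0.004],
    [0.006, -0.0245, -0.004],
    [0, 0, 0],
  ],
  turn=[0, 2, 2, 2, 2, 2, 1.75, 0],
)

```text
time: 6.5
tool_pos: [0.5395, 0.0376, 0.21]
tool_rot: [-0.001, 0.713, 0.701, -0.001]
contact_force: [0.6, 1.1, -1.9]
gripper_width: 0.069
grasp_force: 58.7
```

```bash
python3 - <<'E'
from h import *
W=np.zeros((600,790,3),np.uint8)
for n,(x0,x1,y0,y1,f),(r,c) in (("side",(260,360,130,230,6),(0,0)),("top",(345,440,150,235,6),(0,0))):
    im=grab_frame(n); np.save(n+"1.npy",im)
    cv2.imwrite(f"pics/d_{n}.png",cv2.resize(im[y0:y1,x0:x1,::-1],None,fx=f,fy=f,interpolation=2))
print(state()["tool_pos"],state()["tool_rot"],state()["contact_force"])
t=state()["tool_pos"]
print(pix("side",t+[0,0,-.026]),pix("top",t+[0,0,-.026]))
E
```

```text
[0.53959261 0.03960244 0.21066688] [-4.97136047e-04  7.12358237e-01  7.01815816e-01 -2.35339374e-04] [-0.29693075  0.50421817 -1.98982803]
[[316.29363159 162.41050889]] [[394.38822682 214.60296176]]
```

View pics/d_side.png

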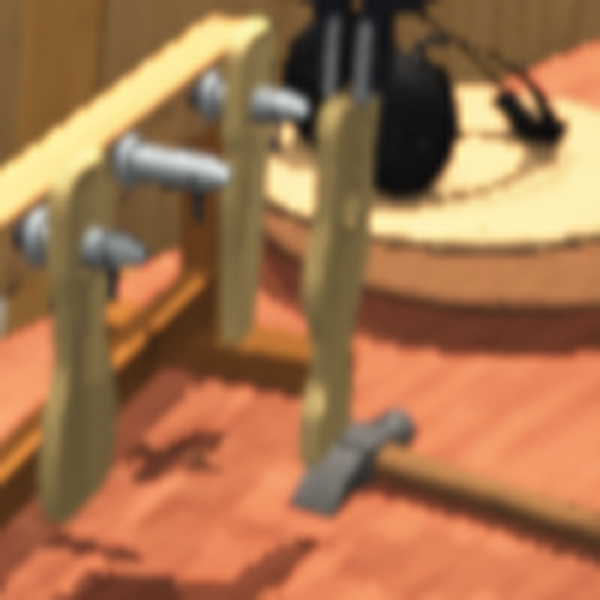

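View pics/d_top.png

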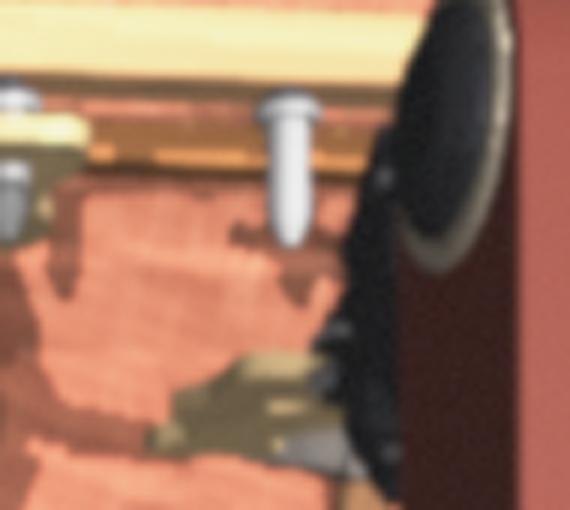

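Side view: the pattern hangs upright in the fingers with its eye at about (318.7, 165.8), and the middle stud's nose is at about (297.8, 159.4). Top view: the stud axis lies in column 393.6, with its nose at row 191.

```bash
python3 - <<'E'
from h import *
s=lambda x,y:(x/6+260,y/6+130)
t=lambda x,y:(x/6+345,y/6+150)
print("nose",tri(s(228,177),t(291,245)))
print("nose@z.185",onz("top",t(291,245),.185), "axis base",onz("top",t(291,125),.185))
T=state()["tool_pos"]
for uv in (s(352,215),s(354,213)):
    o,d=ray("side",uv); k=(T[0]-.0045-o[0])/d[0]; print("eye front",o+k*d)
for nm,uv in dict(rt=s(383,95),lt=s(328,110),footl=s(302,455)).items():
    o,d=ray("side",uv); k=(T[0]-.0045-o[0])/d[0]; print(nm,o+k*d)
E
```

```text
nose (array([0.59340322, 0.03998988, 0.18474636]), np.float64(0.0002672569212759482))
nose@z.185 [0.59347068 0.04009315 0.185     ] axis base [0.6398716  0.03874498 0.185     ]
eye front [0.53509261 0.02953988 0.17170526]
eye front [0.53509261 0.0264577  0.17159568]
rt [ 0.53509261 -0.00855571  0.21817245]
lt [0.53509261 0.07761478 0.23798585]
footl [0.53509261 0.08543614 0.07225103]
```

```bash
python3 - <<'E'
from h import *
T=state()["tool_pos"]
q=lambda n,P,o,f:np.round((pix(n,P)-o)*f,0)
S=lambda P:q("side",P,np.array([260,130]),6)
print("TCP",S(T))
for dz in(0,-.009):
  P=lambda y,z:S(T+[-.0045,y,-.152+z+dz])[0]
  print(dz,"foot",P(.026,0),P(-.026,0),"belly",P(.036,.095),P(-.036,.095),"head",P(.03,.170),P(-.03,.17),"top",P(.02,.178),P(-.02,.178),"eye",P(0,.126))
r=trace("side","pattern")
for x in r[:3]:
  ys,xs=np.nonzero(x["region"]); print(x["p"],x["location"],(xs.min()-260)*6,(xs.max()-260)*6,(ys.min()-130)*6,(ys.max()-130)*6)
im=np.load("side1.npy")[:,:,::-1][135:215,300:335]; big=cv2.resize(im,None,fx=7,fy=7,interpolation=2)
for dz,c in((0,(0,0,255)),(-.009,(255,0,0))):
  poly=[T+[-.0045,y,-.152+z+dz] for y,z in((.026,0),(.026,.026),(.036,.095),(.029,.126),(.03,.17),(.022,.178),(-.022,.178),(-.03,.17),(-.029,.126),(-.036,.095),(-.026,.026),(-.026,0))]
  cv2.polylines(big,[((pix("side",np.array(poly))-[300,135]+.5)*7).astype(np.int32)],True,c,1)
cv2.imwrite("pics/e.png",big)
E
```

```text
TCP [[341. 141.]]
0 foot [314. 463.] [347. 419.] belly [319. 286.] [366. 232.] head [332. 125.] [373.  85.] top [341. 101.] [368.  74.] eye [347. 196.]
-0.009 foot [313. 480.] [346. 435.] belly [317. 305.] [365. 250.] head [331. 144.] [372. 104.] top [339. 120.] [366.  93.] eye [346. 214.]
0.78 [315.4, 173.2] 300 372 96 456
0.71 [230.7, 326.2] -234 -132 906 1488
```

View pics/e.png

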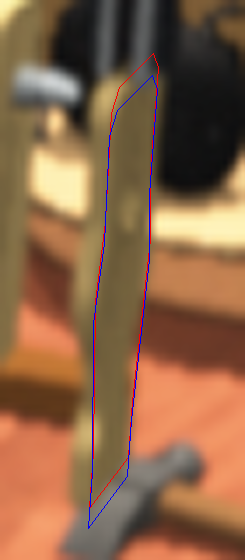

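```bash
python3 - <<'E'
from h import *
w=np.array([np.sin(.2164),np.cos(.2164),0]); n=np.array([w[1],-w[0],0])
F=lambda P:np.round((pix("top",P)-[250,220]+.0)*8)[0]
C=np.array([.4845,.2915,.19])
for z in (.178,.136,.126,.116,.095,.040,.03): 
    b=C+[0,0,z-.178]-n*.0045; print(z,F(b),F(b+w*.03),F(b-w*.03), "per 1mm y",F(b+w*.004)-F(b))
im=np.load("top0.npy")[:,:,::-1][225:255,260:300]; cv2.imwrite("pics/f.png",cv2.resize(im,None,fx=18,fy=18,interpolation=2))
E
```

```text
0.178 [233. 144.] [126. 117.] [341. 170.] per 1mm y [-14.  -4.]
0.136 [231. 163.] [128. 138.] [334. 189.] per 1mm y [-14.  -3.]
0.126 [230. 168.] [128. 142.] [332. 193.] per 1mm y [-14.  -4.]
0.116 [229. 172.] [129. 147.] [331. 197.] per 1mm y [-13.  -3.]
0.095 [228. 181.] [129. 156.] [327. 205.] per 1mm y [-13.  -3.]
0.04 [225. 202.] [132. 179.] [319. 225.] per 1mm y [-12.  -3.]
0.03 [225. 206.] [132. 183.] [318. 229.] per 1mm y [-12.  -3.]
```

View pics/f.png

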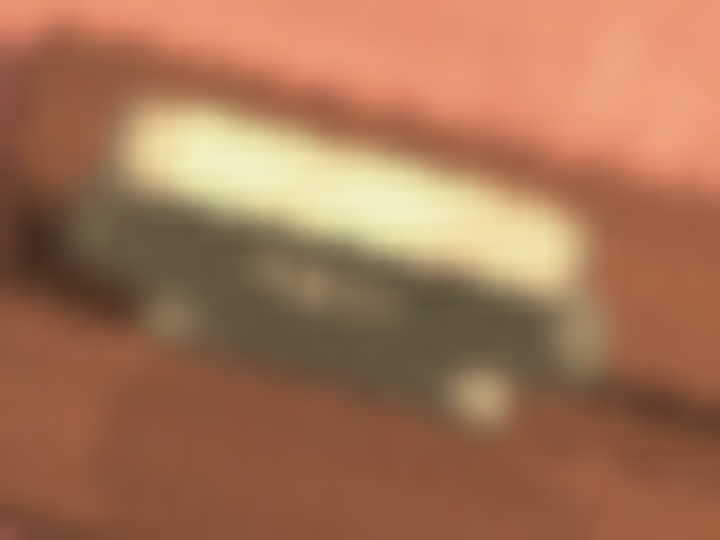

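The pattern is held where planned: the bright spot in the eye is only its lit lower lip. I'll shift 2 mm in -y and advance to just before the nose.

>>> play_rows(
  linear=[
    [0.003, -0.001, 0],
    [0.008, -0.001, 0],
    [0.01, 0, 0],
    [0.01, 0, 0],
    [0.008, 0, 0],
    [0.005, 0, 0],
    [0, 0, 0],
    [0, 0, 0],
  ],
  turn=[0, 0, 0, 0, 0, 0, 0, 0],
)

```text
time: 7.65
tool_pos: [0.584, 0.038, 0.211]
tool_rot: [-0.0, 0.712, 0.702, -0.0]
contact_force: [0.1, 0.2, -2.0]
gripper_width: 0.066
grasp_force: 58.7
```

>>> play_rows(
  linear=[
    [0.002, 0, 0],
    [0.002, 0, 0],
    [0.002, 0, 0],
    [0.002, 0, 0],
    [0.002, 0, 0],
    [0.002, 0, 0],
    [0, 0, 0],
    [0, 0, 0],
  ],
  turn=[0, 0, 0, 0, 0, 0, 0, 0],
)

```text
time: 8.65
tool_pos: [0.5961, 0.038, 0.2111]
tool_rot: [-0.0, 0.712, 0.702, -0.0]
contact_force: [0.0, -0.6, -1.8]
gripper_width: 0.072
grasp_force: 58.7
```

>>> play_rows(
  linear=[
    [0.001, 0, 0],
    [0.001, 0, 0],
    [0.001, 0, 0],
    [0.001, 0, 0],
    [0.001, 0, 0],
    [0.001, 0, 0],
    [0, 0, 0],
    [0, 0, 0],
  ],
  turn=[0, 0, 0, 0, 0, 0, 0, 0],
)

```text
time: 9.65
tool_pos: [0.6022, 0.038, 0.2111]
tool_rot: [-0.0, 0.712, 0.702, -0.0]
contact_force: [0.3, -0.6, -1.3]
gripper_width: 0.075
grasp_force: 58.7
```

```bash
python3 - <<'E'
from h import *
im=grab_frame("side"); a=cv2.resize(im[130:210,270:330,::-1],None,fx=7,fy=7,interpolation=2)
cv2.imwrite("pics/g.png",a); s=state(); print(s["tool_pos"],s["contact_force"],s["ft_torque"])
E
```

```text
[0.6021553  0.03796744 0.21110584] [ 0.09615626 -0.59572267 -1.76366661] [-0.03494756 -0.0146799   0.05041538]
```

View pics/g.png

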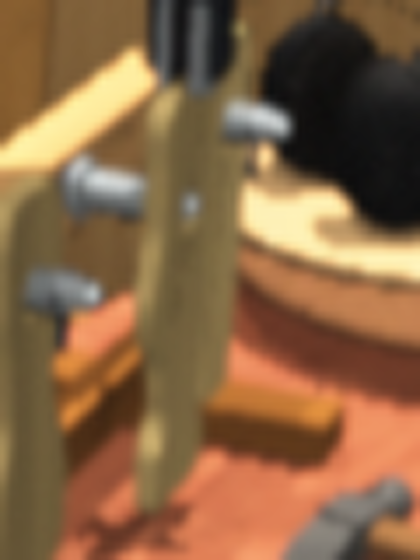

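The nose now shows through the eye at crop px (190, 207), so the pattern is on the stud with almost no side force. Continuing.

>>> play_rows(
  linear=[
    [0.001, 0, 0],
    [0.0015, 0, 0],
    [0.0015, 0, 0],
    [0.0015, 0, 0],
    [0.0015, 0, 0],
    [0.0015, 0, 0],
    [0.0015, 0, 0],
    [0, 0, 0],
  ],
  turn=[0, 0, 0, 0, 0, 0, 0, 0],
)

```text
time: 10.7
tool_pos: [0.6123, 0.038, 0.2111]
tool_rot: [-0.0, 0.712, 0.702, -0.0]
contact_force: [0.8, -0.4, -1.0]
gripper_width: 0.065
grasp_force: 58.7
```

>>> play_rows(
  linear=[
    [0.0015, 0, 0],
    [0.0015, 0, 0],
    [0.0015, 0, 0],
    [0.0015, 0, 0],
    [0.0015, 0, 0],
    [0.0015, 0, 0],
    [0.001, 0, 0],
    [0, 0, 0],
  ],
  turn=[0, 0, 0, 0, 0, 0, 0, 0],
)

```text
time: 11.7
tool_pos: [0.6223, 0.038, 0.2111]
tool_rot: [0.0, 0.712, 0.702, 0.0]
contact_force: [-0.4, -1.2, -1.9]
gripper_width: 0.068
grasp_force: 58.7
```

>>> play_rows(
  linear=[
    [0.001, 0, 0],
    [0.001, 0, 0],
    [0.001, 0, 0],
    [0.001, 0, 0],
    [0.001, 0, 0],
    [0.001, 0, 0],
    [0, 0, 0],
    [0, 0, 0],
  ],
  turn=[0, 0, 0, 0, 0, 0, 0, 0],
)

```text
time: 12.7
tool_pos: [0.6282, 0.038, 0.2111]
tool_rot: [0.0, 0.712, 0.702, 0.0]
contact_force: [0.7, -0.3, -2.5]
gripper_width: 0.07
grasp_force: 58.7
```

>>> play_rows(
  linear=[
    [0.0005, 0, 0],
    [0.0005, 0, 0],
    [0.0005, 0, 0],
    [0.0005, 0, 0],
    [0.0005, 0, 0],
    [0.0005, 0, 0],
    [0, 0, 0],
    [0, 0, 0],
  ],
  turn=[0, 0, 0, 0, 0, 0, 0, 0],
)

```text
time: 13.7
tool_pos: [0.6312, 0.038, 0.2111]
tool_rot: [0.0, 0.712, 0.702, 0.0]
contact_force: [-0.1, -0.4, -1.6]
gripper_width: 0.071
grasp_force: 58.7
```

>>> play_rows(
  linear=[
    [0.0005, 0, 0],
    [0.0005, 0, 0],
    [0.0005, 0, 0],
    [0.0005, 0, 0],
    [0, 0, 0],
    [0, 0, 0],
  ],
  turn=[0, 0, 0, 0, 0, 0],
)

```text
time: 14.45
tool_pos: [0.6332, 0.038, 0.2111]
tool_rot: [0.0, 0.712, 0.702, 0.0]
contact_force: [0.2, -0.1, -1.7]
gripper_width: 0.071
grasp_force: 58.7
```

>>> play_rows(
  linear=[
    [0.0005, 0, 0],
    [0.0005, 0, 0],
    [0.0005, 0, 0],
    [0.0005, 0, 0],
    [0, 0, 0],
    [0, 0, 0],
  ],
  turn=[0, 0, 0, 0, 0, 0],
)

```text
time: 15.2
tool_pos: [0.6352, 0.0379, 0.2111]
tool_rot: [0.0, 0.712, 0.702, 0.0]
contact_force: [0.6, -0.5, -2.8]
gripper_width: 0.071
grasp_force: 58.7
```

>>> play_rows(
  linear=[
    [0.0005, 0, 0],
    [0.0005, 0, 0],
    [0, 0, 0],
    [0, 0, 0],
  ],
  turn=[0, 0, 0, 0],
)

```text
time: 15.7
tool_pos: [0.6361, 0.038, 0.2111]
tool_rot: [-0.0, 0.712, 0.702, -0.0]
contact_force: [-0.2, -0.7, -2.0]
gripper_width: 0.067
grasp_force: 58.7
```

>>> play_rows(
  linear=[
    [0.0005, 0, 0],
    [0.0005, 0, 0],
    [0, 0, 0],
    [0, 0, 0],
  ],
  turn=[0, 0, 0, 0],
)

```text
time: 16.2
tool_pos: [0.6372, 0.038, 0.2111]
tool_rot: [-0.0, 0.712, 0.702, -0.0]
contact_force: [-0.4, 0.6, -2.2]
gripper_width: 0.072
grasp_force: 58.7
```

>>> play_rows(
  linear=[
    [0.0005, 0, 0],
    [0.0005, 0, 0],
    [0, 0, 0],
    [0, 0, 0],
  ],
  turn=[0, 0, 0, 0],
)

```text
time: 16.7
tool_pos: [0.6382, 0.038, 0.2111]
tool_rot: [-0.0, 0.712, 0.702, -0.0]
contact_force: [-0.4, 0.6, -1.8]
gripper_width: 0.068
grasp_force: 58.7
```

>>> play_rows(
  linear=[
    [0.0005, 0, 0],
    [0.0005, 0, 0],
    [0, 0, 0],
    [0, 0, 0],
  ],
  turn=[0, 0, 0, 0],
)

```text
time: 17.2
tool_pos: [0.6391, 0.038, 0.2111]
tool_rot: [-0.0, 0.712, 0.702, -0.0]
contact_force: [-0.1, 0.0, -0.5]
gripper_width: 0.072
grasp_force: 58.8
```

>>> play_rows(
  linear=[
    [0.0005, 0, 0],
    [0.0005, 0, 0],
    [0, 0, 0],
    [0, 0, 0],
  ],
  turn=[0, 0, 0, 0],
)

```text
time: 17.7
tool_pos: [0.64, 0.0379, 0.2111]
tool_rot: [-0.0, 0.712, 0.702, -0.0]
contact_force: [-1.9, -0.1, -1.0]
gripper_width: 0.072
grasp_force: 59.0
```

>>> play_rows(
  linear=[
    [0.0005, 0, 0],
    [0, 0, 0],
    [0, 0, 0],
  ],
  turn=[0, 0, 0],
)

```text
time: 18.08
tool_pos: [0.6406, 0.038, 0.2111]
tool_rot: [-0.0, 0.712, 0.702, -0.0]
contact_force: [-4.0, -0.5, -0.2]
gripper_width: 0.065
grasp_force: 59.1
```

>>> play_rows(
  linear=[
    [0.0005, 0, 0],
    [0.0005, 0, 0],
    [0, 0, 0],
    [0, 0, 0],
  ],
  turn=[0, 0, 0, 0],
)

```text
time: 18.58
tool_pos: [0.6416, 0.038, 0.2111]
tool_rot: [-0.0, 0.712, 0.702, -0.0]
contact_force: [-5.1, 0.3, 1.2]
gripper_width: 0.071
grasp_force: 59.4
```

```bash
python3 - <<'E'
from h import *
im=grab_frame("side"); a=cv2.resize(im[130:210,260:330,::-1],None,fx=7,fy=7,interpolation=2)
cv2.imwrite("pics/k.png",a); s=state(); print(s["tool_pos"],s["contact_force"],s["ft_torque"])
E
```

```text
[0.64156171 0.03793523 0.21112183] [-5.22267723  0.38641135  0.39105407] [-0.01863     1.03290127  0.04743771]
```

View pics/k.png

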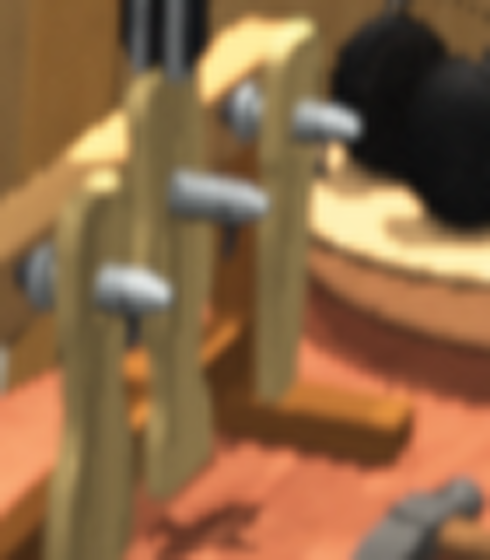

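The latch hangs down in front of the pattern at crop px (230, 238), and the pattern is against the collar with about 5 N. Now I'll pull back.

>>> play_rows(
  linear=[
    [-0.002, 0, 0],
    [-0.003, 0, 0],
    [-0.003, 0, 0],
    [-0.003, 0, 0],
    [-0.003, 0, 0],
    [-0.003, 0, 0],
    [-0.002, 0, 0],
    [0, 0, 0],
  ],
  turn=[0, 0, 0, 0, 0, 0, 0, 0],
)

```text
time: 19.62
tool_pos: [0.6226, 0.038, 0.2111]
tool_rot: [0.0, 0.712, 0.702, 0.0]
contact_force: [-0.5, 0.3, -2.2]
gripper_width: 0.071
grasp_force: 58.7
```

>>> play_rows(
  linear=[
    [-0.0005, 0, 0],
    [-0.0005, 0, 0],
    [0, 0, 0],
    [0, 0, 0],
  ],
  turn=[0, 0, 0, 0],
)

```text
time: 20.12
tool_pos: [0.6217, 0.038, 0.2111]
tool_rot: [-0.0, 0.712, 0.702, 0.0]
contact_force: [-0.1, 0.4, -1.8]
gripper_width: 0.07
grasp_force: 58.7
```

>>> play_rows(
  linear=[
    [-0.0005, 0, 0],
    [-0.0005, 0, 0],
    [-0.0005, 0, 0],
    [-0.0005, 0, 0],
    [0, 0, 0],
    [0, 0, 0],
  ],
  turn=[0, 0, 0, 0, 0, 0],
)

```text
time: 20.88
tool_pos: [0.6197, 0.038, 0.2111]
tool_rot: [0.0, 0.712, 0.702, 0.0]
contact_force: [0.1, 0.1, -2.5]
gripper_width: 0.069
grasp_force: 58.7
```

>>> play_rows(
  linear=[
    [-0.0005, 0, 0],
    [-0.0005, 0, 0],
    [0, 0, 0],
    [0, 0, 0],
  ],
  turn=[0, 0, 0, 0],
)

```text
time: 21.38
tool_pos: [0.6187, 0.038, 0.2111]
tool_rot: [0.0, 0.712, 0.702, -0.0]
contact_force: [0.2, -0.2, -1.1]
gripper_width: 0.075
grasp_force: 58.7
```

>>> play_rows(
  linear=[
    [-0.0005, 0, 0],
    [-0.0005, 0, 0],
    [0, 0, 0],
    [0, 0, 0],
  ],
  turn=[0, 0, 0, 0],
)

```text
time: 21.88
tool_pos: [0.6177, 0.038, 0.2111]
tool_rot: [0.0, 0.712, 0.702, 0.0]
contact_force: [0.2, -0.9, -2.2]
gripper_width: 0.068
grasp_force: 58.7
```

>>> play_rows(
  linear=[
    [-0.0005, 0, 0],
    [-0.0005, 0, 0],
    [0, 0, 0],
    [0, 0, 0],
  ],
  turn=[0, 0, 0, 0],
)

```text
time: 22.38
tool_pos: [0.6167, 0.038, 0.2111]
tool_rot: [0.0, 0.712, 0.702, 0.0]
contact_force: [0.6, 0.5, -2.2]
gripper_width: 0.067
grasp_force: 58.7
```

>>> play_rows(
  linear=[
    [-0.0005, 0, 0],
    [-0.0005, 0, 0],
    [0, 0, 0],
    [0, 0, 0],
  ],
  turn=[0, 0, 0, 0],
)

```text
time: 22.88
tool_pos: [0.6157, 0.038, 0.2112]
tool_rot: [0.0, 0.712, 0.702, 0.0]
contact_force: [0.5, -0.0, -2.4]
gripper_width: 0.074
grasp_force: 58.8
```

>>> play_rows(
  linear=[
    [-0.0005, 0, 0],
    [-0.0005, 0, 0],
    [0, 0, 0],
    [0, 0, 0],
  ],
  turn=[0, 0, 0, 0],
)

```text
time: 23.38
tool_pos: [0.6147, 0.038, 0.2112]
tool_rot: [0.0, 0.712, 0.702, 0.0]
contact_force: [0.3, -0.5, -1.7]
gripper_width: 0.071
grasp_force: 58.8
```

>>> play_rows(
  linear=[
    [-0.0005, 0, 0],
    [-0.0005, 0, 0],
    [0, 0, 0],
    [0, 0, 0],
  ],
  turn=[0, 0, 0, 0],
)

```text
time: 23.88
tool_pos: [0.6138, 0.038, 0.2112]
tool_rot: [0.0, 0.712, 0.702, 0.0]
contact_force: [1.4, 0.2, -1.4]
gripper_width: 0.066
grasp_force: 58.9
```

```bash
python3 -c "
from h import *
s=state(); print(s['tool_pos'],s['contact_force'],s['ft_torque'])
im=grab_frame('side'); np.save('side3.npy',im)
for r in trace('side','keeper')[:3]: print(r['p'],r['location'])"
```

```text
[0.61378007 0.03797669 0.21120273] [ 1.44567613  0.23622692 -1.39564708] [ 0.01426488 -0.35169695 -0.03488445]
```

>>> play_rows(
  linear=[
    [-0.0005, 0, 0],
    [-0.0005, 0, 0],
    [0, 0, 0],
    [0, 0, 0],
  ],
  turn=[0, 0, 0, 0],
)

```text
time: 24.48
tool_pos: [0.6128, 0.038, 0.2112]
tool_rot: [0.0, 0.712, 0.702, 0.0]
contact_force: [1.8, -0.4, -1.4]
gripper_width: 0.068
grasp_force: 59.0
```

>>> play_rows(
  linear=[
    [-0.0005, 0, 0],
    [-0.0005, 0, 0],
    [-0.0005, 0, 0],
    [-0.0005, 0, 0],
    [0, 0, 0],
    [0, 0, 0],
  ],
  turn=[0, 0, 0, 0, 0, 0],
)

```text
time: 25.22
tool_pos: [0.6108, 0.038, 0.2112]
tool_rot: [0.0, 0.712, 0.702, 0.0]
contact_force: [3.5, 0.3, -1.1]
gripper_width: 0.071
grasp_force: 59.4
```

```bash
python3 -c "
from h import *
s=state(); print(s['tool_pos'],s['contact_force'],s['ft_torque'])"
```

```text
[0.6107658  0.03797413 0.21116758] [ 3.51204589  0.34539233 -1.14580207] [-0.01223168 -0.73541659  0.016295  ]
```

>>> play_rows(
  linear=[
    [-0.0005, 0, 0],
    [-0.0005, 0, 0],
    [-0.0005, 0, 0],
    [0, 0, 0],
    [0, 0, 0],
    [0, 0, 0],
    [0, 0, 0],
    [0, 0, 0],
  ],
  turn=[0, 0, 0, 0, 0, 0, 0, 0],
)

```text
time: 26.22
tool_pos: [0.6092, 0.038, 0.2111]
tool_rot: [0.0, 0.712, 0.702, 0.0]
contact_force: [4.5, -0.3, -1.4]
gripper_width: 0.07
grasp_force: 60.0
```

>>> play_rows(
  linear=[
    [0.002, 0, 0],
    [0.002, 0, 0],
    [0.003, 0, 0],
    [0.003, 0, 0],
    [0.003, 0, 0],
    [0.002, 0, 0],
    [0, 0, 0],
    [0, 0, 0],
  ],
  turn=[0, 0, 0, 0, 0, 0, 0, 0],
)

```text
time: 27.22
tool_pos: [0.6241, 0.038, 0.2111]
tool_rot: [-0.0, 0.712, 0.702, -0.0]
contact_force: [-0.1, -0.5, -0.9]
gripper_width: 0.071
grasp_force: 59.2
```

>>> play_rows(
  linear=[
    [0, 0, -0.0005],
    [0, 0, -0.0005],
    [0, 0, -0.0005],
    [0, 0, -0.0005],
    [0, 0, 0],
    [0, 0, 0],
  ],
  turn=[0, 0, 0, 0, 0, 0],
)

```text
time: 27.98
tool_pos: [0.6242, 0.038, 0.2091]
tool_rot: [-0.0, 0.712, 0.702, 0.0]
contact_force: [1.0, -0.8, -2.7]
gripper_width: 0.067
grasp_force: 59.2
```

>>> play_rows(
  linear=[
    [0, 0, -0.0005],
    [0, 0, -0.0005],
    [0, 0, 0],
    [0, 0, 0],
  ],
  turn=[0, 0, 0, 0],
)

```text
time: 28.48
tool_pos: [0.6245, 0.0379, 0.2088]
tool_rot: [0.0, 0.712, 0.702, 0.0]
contact_force: [0.8, -0.6, 1.6]
gripper_width: 0.073
grasp_force: 59.7
```

>>> play_rows(
  linear=[
    [0, 0, 0],
    [0, 0, 0],
    [0, 0, 0],
    [0, 0, 0],
    [0, 0, 0],
  ],
  turn=[0, 0, 0, 0, 0],
  hand=0.04,
)

```text
time: 29.1
tool_pos: [0.6242, 0.038, 0.2081]
tool_rot: [-0.0, 0.712, 0.702, -0.0]
contact_force: [0.9, -0.5, -0.1]
gripper_width: 0.463
grasp_force: 0.0
```

>>> play_rows(
  linear=[
    [0, 0, 0.005],
    [0, 0, 0.01],
    [0, 0, 0.02],
    [0, 0, 0.03],
    [0, 0, 0.04],
    [0, 0, 0.03],
    [0, 0, 0],
    [0, 0, 0],
  ],
  turn=[0, 0, 0, 0, 0, 0, 0, 0],
)

```text
time: 30.1
tool_pos: [0.624, 0.038, 0.3428]
tool_rot: [-0.0, 0.712, 0.702, -0.0]
contact_force: [0.0, -0.2, -0.4]
gripper_width: 0.464
grasp_force: 0.0
```

>>> play_rows(
  linear=[
    [0, 0, 0],
    [0, 0, 0],
    [0, 0, 0],
    [0, 0, 0],
    [0, 0, 0],
    [0, 0, 0],
    [0, 0, 0],
    [0, 0, 0],
  ],
  turn=[0, 0, 0, 0, 0, 0, 0, 0],
)

```text
time: 31.1
tool_pos: [0.6242, 0.038, 0.3431]
tool_rot: [0.0, 0.712, 0.702, 0.0]
contact_force: [1.1, -0.2, -0.3]
gripper_width: 0.47
grasp_force: 0.0
```

```bash
python3 -c "
from h import *
S=[]
for i in range(2):
    im=grab_frame('side'); S.append(im.astype(int))
    for r in trace('side','pattern')[:5]:
        ys,xs=np.nonzero(r['region']); print(round(r['p'],2),np.round(r['location']),xs.min(),xs.max(),ys.min(),ys.max())
print('motion',abs(S[1]-S[0])[130:210,260:330].max(), state()['contact_force'],state()['time'])
print('expected eye px',pix('side',[.6245-.0045,.04,.1825]),'foot',pix('side',[.62,.04,.0565]),'top',pix('side',[.62,.04,.2345]))"
```

```text
0.78 [231. 324.] 221 238 281 378
0.68 [242. 225.] 234 252 195 265
0.65 [285. 167.] 282 294 140 201
0.9 [286. 167.] 283 293 140 201
0.85 [243. 227.] 233 252 195 265
motion 3 [-0.46421423 -0.73185536  0.37135897] 31.3
expected eye px [[289.09536274 158.82201688]] foot [[287.8655071  198.81982811]] top [[289.64034028 141.09805937]]
```

```bash
python3 -c "
from plant import *
print(job_done())"
```

```text
the job is handed in; nothing more can be done
None
```

I hung the pattern by its eye on the middle stud with the latch fallen behind it. The latch held a steady backward pull of about 4.5 N, and I handed the job in at about 31 s with the pattern at rest and the gripper clear; the verdict was not shown.

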